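# Fill the first spare-parts jar with the counted nuts

### The job

Push the row of three empty jars along the fence of the filling stand, as one closed straight row, until the first jar stands against the end stop under the funnel. Then take the scoop from the counting scale and tip its six counted nuts through the funnel so that all of them end up in that jar. Set the empty scoop back gently and flat on the scale's pan, leave the row where it is, and do not knock over the jars or disturb the other things on the bench.

Things in the scene. Friction and masses are not known exactly. Their poses are not given: they have to be found in the camera images.
- stand: Jar-filling stand, fixed: steel slide plate (x -57 to +47, y -380 to +50 mm, top 4 mm above the bench) with a fence along its far side, a black end stop and a post with a steel funnel. Origin: on the bench straight below the funnel's axis, z up; +y runs along the fence to the stop, +x to the fence. Fence face at x = +31 mm, 32 mm high; stop face at y = +31 mm, 54 mm high. No rail on the -x side.
- funnel_mouth (a point): Centre of the funnel's round upper rim, 172 mm above the bench. Opening 139 mm across inside (149 mm over the rolled rim); cone walls slope about 46 degrees down to a spout 40 mm wide inside. The funnel's post (34 mm over its clamp, 121 mm high) stands at x = +93, y = 0 mm in the stand's frame, its clamp knob to y = +43 mm; nothing of the stand rises above the rim.
- spout_end (a point): Centre of the spout's lower end, 88 mm above the bench, on the funnel's axis; spout 45 mm wide outside. A jar's rim passes 6 mm below it.
- jar1: First jar of the row, nearest the stop: frosted-clear square plastic jar, empty, 62 x 62 mm, body 64 mm high, round open neck (53 mm outside, 48 mm inside) up to 78 mm, walls 2.5 mm, about 0.12 kg. Origin: centre of its underside, z up, sides square to x and y. Under the funnel, against stop and fence, its origin has x = 0, y = 0 in the stand's frame.
- jar1_mouth (a point): Centre of jar1's open rim, 78 mm above its underside.
- jar2: Second jar, same as jar1, next to it away from the stop (62 mm between centres when they touch; at the start 1 to 4 mm of air between neighbours). Origin: centre of its underside.
- jar3: Third and last jar, same again, at the row's end away from the stop. Origin: centre of its underside. The row can be pushed at its face away from the stop, 31 mm from its centre; it slides with about 1.5 to 3.5 N. At the start the jars stand up to 6 mm off the fence, square to it.
- scale: Counting scale, fixed: grey body 270 mm (x) by 210 mm (y), sloping keypad towards its -x side, flat steel pan on top. Origin: on the bench under its centre, z up.
- pan_top (a point): Centre of the scale's flat steel pan (190 mm in the scale's x by 208 mm in y), on its upper face, 80 mm above the bench.
- scoop: Steel hand scoop lying on the pan with the nuts in it, about 0.14 kg. Flat open bowl 90 mm long (x), 68 mm wide (y), walls and floor 2.5 mm, back wall 40 mm high, side walls 40 mm falling to 10 mm at the open front. Origin: underside of the bowl's floor at its middle, z up; +x points out of the open front (lip at x = +45 mm); the black grip sticks out level from the back wall to -x.
- scoop_grip (a point): Point on the centre line of the scoop's black flat-sided grip (20 mm wide in the scoop's y, 24 mm tall, from x = -59 to -151 mm), at x = -95, y = 0, z = 36 mm in the scoop's frame. A good place to hold it, from above.
- scoop_lip (a point): Middle of the scoop's open front edge on the floor's upper face, at x = +45, y = 0, z = 2.5 mm in the scoop's frame.
- nut1: Steel hex nut, 18 mm over the flats, 21 mm over the corners, 10.8 mm thick, 16 g, lying in the scoop's bowl. Origin: its centre. The nuts are slippery: on the scoop's floor they start to slide at about 13 to 20 degrees of slope (carry it level); 40 to 45 degrees, held a second, empties the bowl. The six nuts are alike.
- nut2: Steel hex nut, 18 mm over the flats, 21 mm over the corners, 10.8 mm thick, 16 g, lying in the scoop's bowl. Origin: its centre.
- nut3: Steel hex nut, 18 mm over the flats, 21 mm over the corners, 10.8 mm thick, 16 g, lying in the scoop's bowl. Origin: its centre.
- nut4: Steel hex nut, 18 mm over the flats, 21 mm over the corners, 10.8 mm thick, 16 g, lying in the scoop's bowl. Origin: its centre.
- nut5: Steel hex nut, 18 mm over the flats, 21 mm over the corners, 10.8 mm thick, 16 g, lying in the scoop's bowl. Origin: its centre.
- nut6: Steel hex nut, 18 mm over the flats, 21 mm over the corners, 10.8 mm thick, 16 g, lying in the scoop's bowl. Origin: its centre.
- pitcher_box1: Loose white product carton with a black band, 95 x 95 x 105 mm, beyond the fence. Origin: centre of its underside. Not to be disturbed.
- tape_roll: Loose roll of brown packing tape lying flat, 100 mm across, 48 mm high, on the robot's side of the stand. Origin: centre of its underside. Not to be disturbed.
- marker: Loose marker pen lying on the bench, 130 mm long, 18 mm thick. Origin: underneath its middle. Not to be disturbed.
- jar_lids: Loose stack of three white jar lids, 58 mm across, 39 mm high, beyond the fence. Origin: centre of its underside. Not to be disturbed.

How it is judged:
By the outcome, as a careful person would: the job done as asked, in the order asked, and still so for the second after the job is handed in, with the robot touching nothing.
It also fails if it takes over 69 s, if anything falls off the work surface, if the arm or the gripper's body presses on something with over 40 N, if the wrist force passes 120 N, or if a joint passes its speed limit or range.

### The arm

A 6-joint arm with a two-finger parallel gripper is mounted at the origin on the work surface. World frame = base frame: x ahead of the robot, y to its left, z up, the work surface at z = 0. Lengths are in m, angles in rad, forces in N, time in s.
With the tool pointing down it reaches from about 0.2 to 0.875 m from the base axis. Payload 3.4 kg.
Tool frame: the origin (TCP) lies at the very end of the fingers, on their centre line; the grasp point (between the pads) lies 19 mm behind it; y points along the fingers, z is the direction in which the jaws open and shut, and the axes are right-handed (so a half turn about y gives the same grasp; the last joint's range is limited). The gripper opens to 94 mm and grips with 3 to 60 N. Pads are 16 mm wide; open, the fingers measure 119 mm over their backs; the gripper's body (75 mm by 177 mm) begins 78 mm behind the grasp point.
Start: joints at [-1.357, 0.276, 1.505, -0, 1.361, -0.121], TCP at [0.189, -0.543, 0.205] pointing down, gripper open.
Joint ranges: [-2.89, 2.89], [-0.75, 2.08], [0.22, 2.7], [-1.18, 4.32], [0.11, 2.71], [-2.7, 2.7]. Speed limits (rad/s): [2.57, 2.57, 3.14, 3.14, 3.14, 3.14].

### API

Orientations are given as a unit quaternion [w, x, y, z].
In Python, from bench import ctrl, vision, read_clock, read_joint_pos, read_qd, read_tau, read_tcp_pos, read_eef_rot, read_force, read_moment, read_grip_width gives the robot as it stands. Calls block until the motion is done:
- ctrl.move_pose(position, orientation): joint-space move of the TCP to a pose.
- ctrl.move_straight(position, speed=0.15, rotation=None, f_stop=None): straight line of the TCP; rotation=None keeps the orientation; speed is the mean speed in m/s. With f_stop (N) it stops when the force on the tool has changed by that much, and returns True; else False.
- ctrl.move_joints(angles): joint-space move.
- ctrl.command_gripper(opening): finger opening in m; the grip force is fixed at half the most; returns when the fingers have stopped.
- ctrl.dwell(seconds).
- ctrl.ik(position, orientation): joint angles nearest the present ones, or None.
- vision.read_camera(name): name is "scene" or "top" or "wrist"; returns a dict with "img" (400x640x3 uint8, red, green, blue), "intrinsics" (3x3 intrinsics, pixels), "D" ([k1, k2, p1, p2, k3] as OpenCV has them; the pictures are not rectified), "rvec" (rotation vector, rad) and "tvec" (3), from world to camera coordinates, as OpenCV has them. Camera axes: x right, y down, z forward; pixel columns grow to the right and rows downward; lengths in m; the calibration is good to about 2 mm. A picture is of the moment at which its call begins. There is no depth.
A pose or a line that the arm cannot do raises ctrl.PlanningError and nothing moves.
- ctrl.job_done(): hands the job in, once; it reports no verdict.
Readings, each from a call of its own:
- read_clock(): time.
- read_joint_pos(): joint angles.
- read_qd(): joint speeds.
- read_tau(): joint torques, N m.
- read_tcp_pos(): TCP position.
- read_eef_rot(): TCP orientation.
- read_force(): force on the tool from outside, world axes, zero at the start.
- read_moment(): the same for the moment, N m.
- read_grip_width(): finger opening in m.
Only numpy, scipy, OpenCV 4.12 (cv2) and the standard library are available. Lean on these libraries where they do the work, as an engineer would, in place of code of your own. Each camera call takes 0.05 s, during which the arm holds its last target.

## Working session

There is one attempt and no reset: what is moved stays moved. The work goes in short steps, each a Python script; the robot and the scene stay as the last script left them, time stands still between calls to the robot, and variables do not carry over. Pictures are saved under pics/ and viewed, and the job is handed in when it is done.

```bash
ls; mkdir -p pics; python3 - <<'E'
from bench import *
import cv2
for n in ["scene","top","wrist"]:
    c=vision.read_camera(n); cv2.imwrite(f"pics/{n}0.png",c["img"][:,:,::-1])
    print(n,c["intrinsics"].tolist(),c["D"],c["rvec"],c["tvec"])
print(read_clock(),read_tcp_pos(),read_eef_rot(),read_grip_width())
E
```

```text
pics
scene [[503.0100797608772, 0.0, 313.86040978144047], [0.0, 503.0100797608772, 203.91705686536156], [0.0, 0.0, 1.0]] [0.00956835 0.         0.         0.         0.        ] [ 1.23489458  2.44296034 -0.81386653] [ 0.25315449 -0.33828617  1.52137724]
top [[373.7392123034511, 0.0, 321.17406612130856], [0.0, 373.7392123034511, 194.35257895299358], [0.0, 0.0, 1.0]] [-0.05790841  0.          0.          0.          0.        ] [ 2.17522962 -2.16256752  0.14941008] [0.07598857 0.58022063 0.88655819]
wrist [[321.5921700577933, 0.0, 315.06777817921375], [0.0, 321.5921700577933, 200.39058521349227], [0.0, 0.0, 1.0]] [-0.0386598  0.         0.         0.         0.       ] [-2.37886875  1.69115212  0.22495188] [-0.57524561 -0.02739771  0.38902839]
0.15 [ 0.18884861 -0.54269405  0.20484015] [ 0.11779857 -0.11784764  0.69767815 -0.6967644 ] 0.09395870257521222
```

View pics/scene0.png

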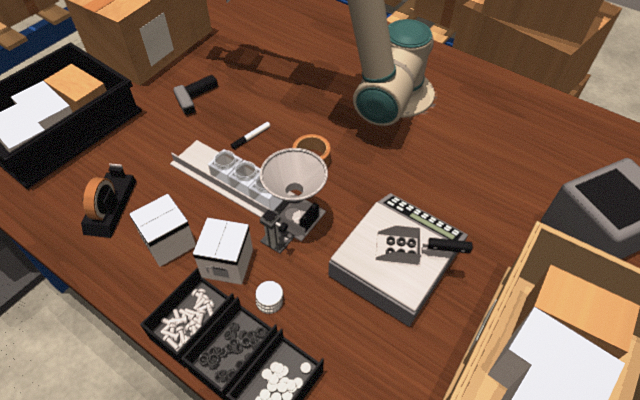

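View pics/top0.png

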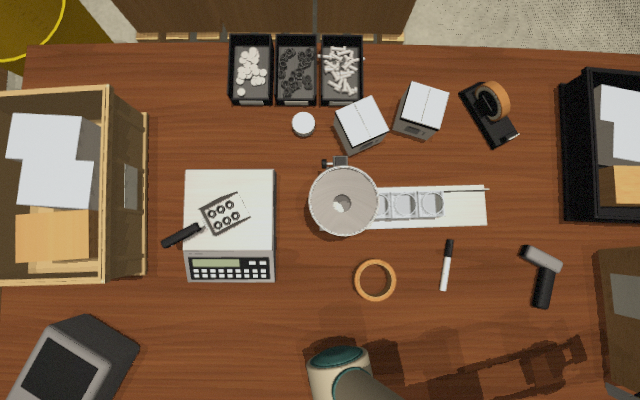

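View pics/wrist0.png

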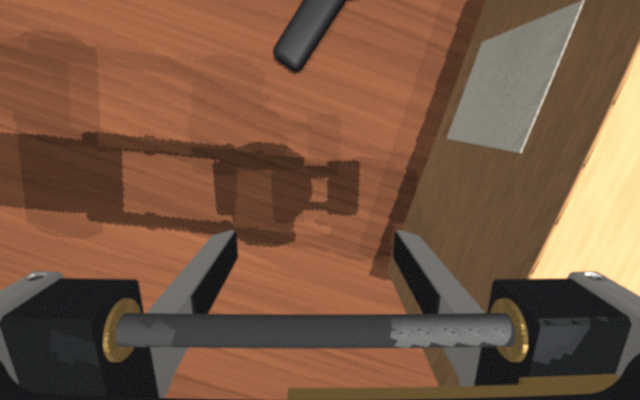

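The top view shows the scale and scoop at left (scoop at about 222,213), the funnel at (343,200), the jars at about x 380–440 and y 205, and the marker and tape below. I'll zoom in next.

```bash
cat > h.py <<'E'
import numpy as np, cv2
from scipy.spatial.transform import Rotation as Rn
def ray(c,px):
    p=cv2.undistortPoints(np.array(px,float).reshape(-1,1,2),np.array(c["intrinsics"]),np.array(c["D"])).reshape(-1,2)
    R=cv2.Rodrigues(np.array(c["rvec"],float))[0]; t=np.array(c["tvec"],float).ravel()
    d=np.c_[p,np.ones(len(p))]@R
    return -R.T@t,d
def onz(c,px,z):
    o,d=ray(c,px); return o+d*((z-o[2])/d[:,2])[:,None]
def proj(c,P):
    return cv2.projectPoints(np.array(P,float).reshape(-1,3),np.array(c["rvec"],float),np.array(c["tvec"],float),np.array(c["intrinsics"]),np.array(c["D"]))[0].reshape(-1,2)
E
python3 - <<'E'
import cv2
t=cv2.imread("pics/top0.png"); 
cv2.imwrite("pics/topA.png",cv2.resize(t[150:250,300:500],None,fx=4,fy=4,interpolation=cv2.INTER_CUBIC))
cv2.imwrite("pics/topB.png",cv2.resize(t[160:290,155:285],None,fx=4.6,fy=4.6,interpolation=cv2.INTER_CUBIC))
s=cv2.imread("pics/scene0.png")
cv2.imwrite("pics/scA.png",cv2.resize(s[130:270,160:340],None,fx=4.2,fy=4.2,interpolation=cv2.INTER_CUBIC))
E
```

```text
(no output)
```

View pics/topA.png

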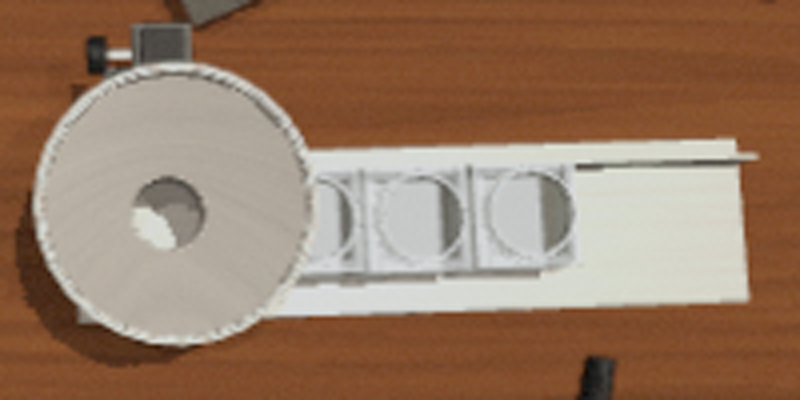

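View pics/topB.png

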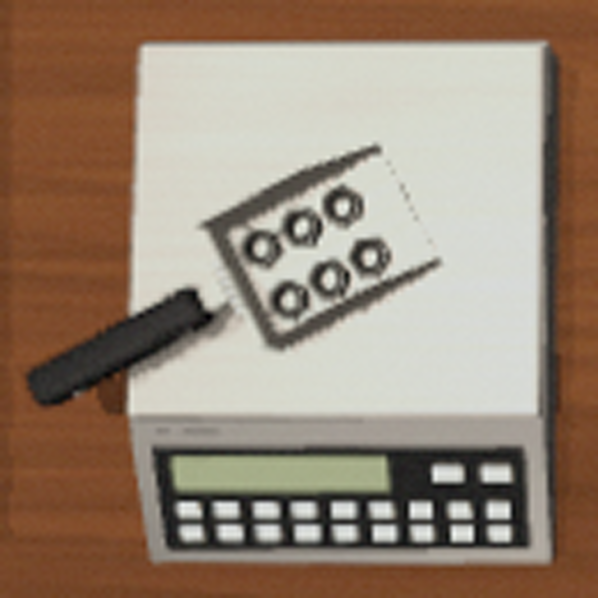

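View pics/scA.png

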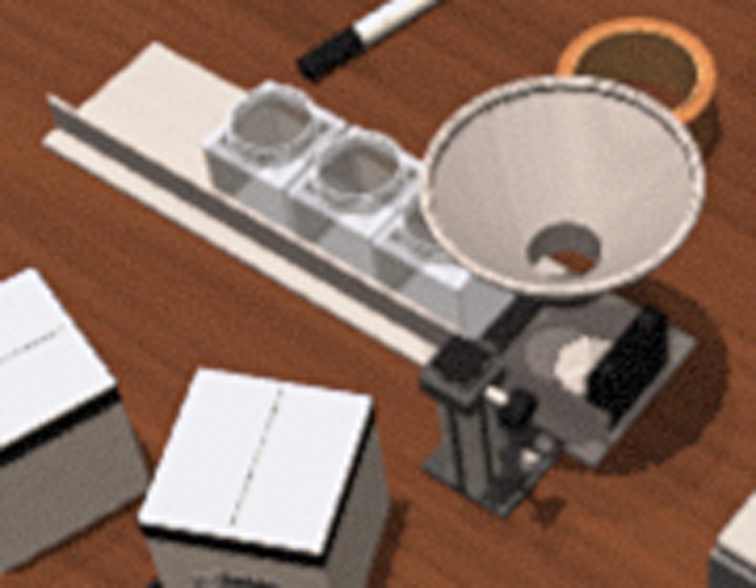

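```bash
cat >> h.py <<'E'
def up(px,f,ox,oy): 
    p=np.array(px,float); return (p+.5)/f-.5+np.array([ox,oy])
E
python3 - <<'E'
from h import *
from bench import vision
c=vision.read_camera("top"); s=vision.read_camera("scene")
pl=onz(c,up([(735,138),(748,300),(78,322)],4,300,150),.004); print("plate",pl.round(4))
e=pl[0]-pl[1]; print(np.hypot(*e[:2])); 
e2=pl[2]-pl[1]; print("len",np.hypot(*e2[:2]), "yaw of +y", np.degrees(np.arctan2(-e2[0],e2[1])), "from width",np.degrees(np.arctan2(e[1],e[0])))
# rim points
im=c["img"]; 
pts=up([(33,200),(313,205),(173,62),(173,345),(72,108),(285,285),(75,305),(272,104)],4,300,150)
P=onz(c,pts,.171); print(P.round(4))
A=np.c_[2*P[:,:2],np.ones(len(P))]; x=np.linalg.lstsq(A,(P[:,:2]**2).sum(1),rcond=None)[0]; print("rim top",x[:2],np.sqrt(x[2]+x[0]**2+x[1]**2))
pts=up([(422,185),(704,190),(562,77),(562,297),(450,262),(672,262),(460,115),(665,115)],4.2,160,130)
P=onz(s,pts,.171)
A=np.c_[2*P[:,:2],np.ones(len(P))]; x=np.linalg.lstsq(A,(P[:,:2]**2).sum(1),rcond=None)[0]; print("rim scene",x[:2],np.sqrt(x[2]+x[0]**2+x[1]**2))
# jar neck circles in top: jar3 centre,jar2
print("jar necks", onz(c,up([(533,212),(422,219)],4,300,150),.078).round(4))
print("jar necks sc", onz(s,up([(272,124),(358,170)],4.2,160,130),.078).round(4))
# jar3 rear face bottom/top edge in top view at z=.064
print("jar3 rear top", onz(c,up([(576,165),(574,270)],4,300,150),.064).round(4))
print("fence end", onz(c,up([(578,167),(740,160)],4,300,150),.036).round(4))
# scale
pan=onz(c,up([(140,43),(548,43),(543,415),(128,413)],4.6,155,160),.08); print("pan",pan.round(4),pan.mean(0))
# scoop
g=onz(c,up([(40,387),(193,302)],4.6,155,160),.116+.012); print("grip ends",g.round(4))
lip=onz(c,up([(380,148),(440,263)],4.6,155,160),.09); print("lip",lip.round(4),lip.mean(0))
back=onz(c,up([(205,224),(277,345)],4.6,155,160),.12); print("back",back.round(4),back.mean(0))
E
```

```text
plate [[ 0.6131 -0.3432  0.004 ]
 [ 0.5079 -0.3469  0.004 ]
 [ 0.4927  0.0836  0.004 ]]
0.10521511930315017
len 0.43074637395900767 yaw of +y 2.027761889116355 from width 2.0438244788115383
[[ 0.5521  0.1096  0.171 ]
 [ 0.5504 -0.0371  0.171 ]
 [ 0.626   0.0363  0.171 ]
 [ 0.4772  0.0366  0.171 ]
 [ 0.6009  0.0896  0.171 ]
 [ 0.5085 -0.0219  0.171 ]
 [ 0.4976  0.0874  0.171 ]
 [ 0.6039 -0.016   0.171 ]]
rim top [0.55150572 0.03640163] 0.07362197933005768
rim scene [0.55318668 0.03764972] 0.0747267108824186
jar necks [[ 0.5566 -0.1839  0.078 ]
 [ 0.5521 -0.1175  0.078 ]]
jar necks sc [[ 0.5574 -0.1808  0.078 ]
 [ 0.5543 -0.1161  0.078 ]]
jar3 rear top [[ 0.5867 -0.2157  0.064 ]
 [ 0.5233 -0.2123  0.064 ]]
fence end [[ 0.5891 -0.2268  0.036 ]
 [ 0.5943 -0.3308  0.036 ]]
pan [[0.6323 0.4018 0.08  ]
 [0.6337 0.1922 0.08  ]
 [0.4452 0.1911 0.08  ]
 [0.4444 0.3991 0.08  ]] [0.53889175 0.29604618 0.08      ]
grip ends [[0.4576 0.4251 0.128 ]
 [0.4985 0.3535 0.128 ]]
lip [[0.5777 0.2744 0.09  ]
 [0.5202 0.2427 0.09  ]] [0.54891536 0.25853591 0.09      ]
back [[0.5364 0.3517 0.12  ]
 [0.4786 0.3147 0.12  ]] [0.50747963 0.3332346  0.12      ]
```

```bash
cat >> h.py <<'E'
YAW=np.radians(2.03); S0=np.array([.552,.036,0])
RS=Rn.from_euler('z',YAW).as_matrix()
def sw(x,y,z): return S0+RS@np.array([x,y,z])
def quat(yd,zd):
    y=np.array(yd,float);y/=np.linalg.norm(y); z=np.array(zd,float); z-=y*(z@y); z/=np.linalg.norm(z)
    q=Rn.from_matrix(np.c_[np.cross(y,z),y,z]).as_quat(); return np.array([q[3],q[0],q[1],q[2]])
ex,ey,ez=RS.T
SY=np.radians(-60.7); SO=np.array([.5287,.297,.08])
def scoop_pose(o,yaw,pitch,flip=1):
    """TCP pose for scoop origin o, yaw, nose-down pitch"""
    R=(Rn.from_euler('z',yaw)*Rn.from_euler('y',pitch)).as_matrix()
    return o+R@np.array([-.095,0,.036-.019]), quat(-R[:,2],flip*R[:,1])
def lip_pose(lip,yaw,pitch,flip=1):
    R=(Rn.from_euler('z',yaw)*Rn.from_euler('y',pitch)).as_matrix()
    return scoop_pose(np.array(lip)-R@np.array([.045,0,.0025]),yaw,pitch,flip)
E
python3 - <<'E'
from h import *
from bench import *
q=read_eef_rot(); print(Rn.from_quat([q[1],q[2],q[3],q[0]]).as_matrix().round(2))
c=vision.read_camera("top")
print("tape",onz(c,[(375,280)],.048),"marker",onz(c,[(450,240),(444,290)],.01))
th=np.radians(45)
for f in (1,-1):
    print("side",ctrl.ik(sw(-.05,-.12,.035),quat(np.sin(th)*ex-np.cos(th)*ez,f*ey)), ctrl.ik(sw(-.05,-.185,.035),quat(np.sin(th)*ex-np.cos(th)*ez,f*ey)))
    print("end",ctrl.ik(sw(0,-.28,.03),quat(-ez,f*ex)))
    print("grasp",ctrl.ik(*scoop_pose(SO,SY,0,f)))
    for yaw in range(-180,180,30):
        r=[]
        for p in (0,25,48):
            u=np.array([np.cos(np.radians(yaw)),np.sin(np.radians(yaw)),0])
            lp=sw(0,0,.186)-.025*u
            k=ctrl.ik(*lip_pose(lp,np.radians(yaw),np.radians(p),f)); r.append(None if k is None else np.round(k,2).tolist())
        print(f,yaw,r)
E
```

```text
[[-0.94 -0.    0.33]
 [-0.33  0.   -0.94]
 [-0.   -1.   -0.  ]]
tape [[ 0.37403173 -0.04922826  0.048     ]] marker [[ 0.46874058 -0.24712035  0.01      ]
 [ 0.34472623 -0.22829354  0.01      ]]
side [-0.67471075  0.32056653  2.58163244  2.22459961  0.61965901  1.84022056] [-0.85154131  0.33628413  2.50649201  1.95053746  0.63126362  1.96781475]
end [-5.22939575e-01  4.71615355e-01  1.66711489e+00 -4.44089210e-16
  1.00286240e+00 -5.58369758e-01]
grasp [ 5.53909991e-01  4.08788555e-01  1.58317844e+00 -4.44089210e-16
  1.14962566e+00  4.25285205e-02]
1 -180 [[-0.05, 0.5, 1.17, -0.0, 1.48, 1.52], [-0.06, 0.21, 1.56, 0.03, 0.94, 1.49], [-0.09, -0.01, 1.94, 0.18, 0.38, 1.34]]
1 -150 [[0.07, 0.48, 1.2, -0.0, 1.46, 1.12], [-0.08, 0.21, 1.56, 0.28, 1.03, 0.86], [-0.31, 0.03, 1.9, 0.89, 0.79, 0.22]]
1 -120 [[0.17, 0.41, 1.32, -0.0, 1.42, 0.69], [-0.09, 0.22, 1.54, 0.42, 1.22, 0.32], [-0.4, 0.15, 1.76, 0.89, 1.26, -0.18]]
1 -90 [[0.23, 0.3, 1.49, -0.0, 1.36, 0.23], [-0.1, 0.23, 1.52, 0.44, 1.44, -0.17], [-0.38, 0.29, 1.57, 0.76, 1.64, -0.47]]
1 -60 [[0.23, 0.17, 1.66, -0.0, 1.31, -0.3], [-0.0
[... 1580 characters left out ...]
 [-0.06, 0.26, 1.48, -0.03, 1.83, 1.51], [-0.05, 0.54, 1.17, -0.04, 2.27, 1.51]]
-1 30 [[-0.28, 0.03, 1.82, -0.0, 1.29, 0.76], [-0.04, 0.26, 1.49, -0.23, 1.76, 1.0], [0.08, 0.52, 1.21, -0.4, 2.17, 1.03]]
-1 60 [[-0.37, 0.14, 1.7, 0.0, 1.3, 0.16], [-0.03, 0.25, 1.5, -0.38, 1.61, 0.52], [0.19, 0.44, 1.34, -0.64, 1.92, 0.67]]
-1 90 [[-0.35, 0.27, 1.53, -0.0, 1.34, -0.35], [-0.03, 0.24, 1.52, -0.44, 1.39, 0.06], [0.26, 0.32, 1.52, -0.8, 1.57, 0.38]]
-1 120 [[-0.27, 0.38, 1.36, -0.0, 1.4, -0.8], [-0.03, 0.22, 1.54, -0.4, 1.17, -0.44], [0.26, 0.19, 1.72, -0.9, 1.16, 0.08]]
-1 150 [[-0.17, 0.46, 1.22, -0.0, 1.45, -1.21], [-0.04, 0.21, 1.56, -0.23, 1.0, -1.0], [0.14, 0.06, 1.87, -0.83, 0.67, -0.38]]
```

```bash
python3 - <<'E'
from h import *
from bench import *
for d in (20,30,40):
  th=np.radians(d)
  for f in (1,-1):
   for nm,h,j in (("y",ey,ex),("y+x",ey+ex*.6,ex),("x",ex,ey)):
    h=h/np.linalg.norm(h)
    yd=np.sin(th)*h-np.cos(th)*ez
    for y in (-.088,-.153,-.218):
        k=ctrl.ik(sw(-.06,y,.04),quat(yd,f*j)); print(d,f,nm,y,None if k is None else np.round(k,2))
E
```

```text
20 1 y -0.088 [-0.49  0.39  1.86  0.34  1.09 -0.71]
20 1 y -0.153 [-0.59  0.43  1.8   0.31  1.15 -0.79]
20 1 y -0.218 [-0.68  0.47  1.72  0.28  1.2  -0.85]
20 1 y+x -0.088 [-0.53  0.31  2.01  0.46  0.89 -0.84]
20 1 y+x -0.153 [-0.64  0.34  1.95  0.43  0.95 -0.92]
20 1 y+x -0.218 [-0.74  0.39  1.87  0.4   1.01 -0.98]
20 1 x -0.088 [-0.35  0.19  2.2   0.3   0.44 -2.21]
20 1 x -0.153 [-0.51  0.21  2.17  0.38  0.49 -2.43]
20 1 x -0.218 [-0.64  0.24  2.11  0.43  0.55 -2.59]
20 -1 y -0.088 [-0.49  0.39  1.86  0.34  1.09  2.43]
20 -1 y -0.153 [-0.59  0.43  1.8   0.31  1.15  2.36]
20 -1 y -0.218 [-0.68  0.47  1.72  0.28  1.2   2.29]
20 -1 y+x -0.088 [-0.53  0.31  2.01  0.46  0.89  2.3 ]
20 -1 y+x -0.153 [-0.64  0.34  1.95  0.43  0.95  2.22]
20 -1 y+x -0.218 [-0.74  0.39  1.87  0.4   1.01  2.16]
20 -1 x -0.088 [-0.35  0.19  2.2   0.3   0.44  0.93]
20 -1 x -0.153 [-0.51  0.21  2.17  0.38  0.49  0.71]
20 -1 x -0.218 [-0.64  0.24  2.11  0.43  0.55  0.55]
30 1 y -0.088 [-0.58  0.46  1.83  0.45  1.21 -0.86]
30 1 y -0.153 [-0.67  0.5   1.75  0.41  1.27 -0.91]
30 1 y -0.218 [-0.75  0.54  1.66  0.37 
[... 971 characters left out ...]
 -1.27]
40 1 y+x -0.218 [-0.94  0.51  1.88  0.68  1.19 -1.27]
40 1 x -0.088 [-0.53  0.22  2.53  2.12  0.41  2.1 ]
40 1 x -0.153 [-0.73  0.24  2.48  1.81  0.48  2.24]
40 1 x -0.218 [-0.88  0.28  2.4   1.58  0.54  2.34]
40 -1 y -0.088 [-0.66  0.54  1.8   0.53  1.33  2.17]
40 -1 y -0.153 [-0.74  0.58  1.71  0.48  1.4   2.14]
40 -1 y -0.218 [-0.81  0.63  1.6   0.44  1.48  2.12]
40 -1 y+x -0.088 [-0.78  0.42  2.08  0.8   1.04  1.87]
40 -1 y+x -0.153 [-0.87  0.46  1.99  0.73  1.11  1.87]
40 -1 y+x -0.218 [-0.94  0.51  1.88  0.68  1.19  1.87]
40 -1 x -0.088 [-0.53  0.22  2.53  2.12  0.41 -1.04]
40 -1 x -0.153 [-0.73  0.24  2.48  1.81  0.48 -0.9 ]
40 -1 x -0.218 [-0.88  0.28  2.4   1.58  0.54 -0.8 ]
```

```bash
cat >> h.py <<'E'
TH=np.radians(35); YD=np.sin(TH)*ey-np.cos(TH)*ez
E
python3 - <<'E'
from h import *
from bench import *
c=vision.read_camera("wrist"); R=cv2.Rodrigues(c["rvec"])[0]; p=-R.T@c["tvec"]
q=read_eef_rot(); T=Rn.from_quat([q[1],q[2],q[3],q[0]]).as_matrix()
print("cam in tool",T.T@(p-read_tcp_pos()))
for f in(1,-1): 
    w=quat(YD,f*ex); print(f,Rn.from_quat([w[1],w[2],w[3],w[0]]).as_matrix()[:,0])
E
```

```text
cam in tool [-0.07483307 -0.1775317   0.00069503]
1 [ 0.02901664 -0.81863796 -0.57357644]
-1 [-0.02901664  0.81863796  0.57357644]
```

```bash
python3 - <<'E'
from h import *
from bench import *
Q=quat(YD,ex)
ctrl.command_gripper(0.0); print("w",read_grip_width())
ctrl.move_pose(sw(-.085,-.16,.12),Q)
ctrl.move_straight(sw(-.075,-.080,.042),.15)
print(read_clock())
for y in (-.080,-.146,-.210):
    ctrl.move_straight(sw(-.068,y,.042),.12)
    h=ctrl.move_straight(sw(-.039,y,.042),.03,f_stop=5)
    p=RS.T@(read_tcp_pos()-S0); print(y,h,p.round(4),(RS.T@read_force()).round(2))
    ctrl.move_straight(sw(-.068,y,.042),.12)
ctrl.move_straight(sw(-.068,-.29,.06),.2)
print(read_clock())
for n in ("top","scene"):
    c=vision.read_camera(n)["img"][:,:,::-1]; c=c[150:250,300:500] if n=="top" else c[130:270,140:340]
    cv2.imwrite(f"pics/{n}1.png",cv2.resize(c,None,fx=4,fy=4,interpolation=cv2.INTER_CUBIC))
E
```

```text
w 0.0004985613196069308
4.4917
-0.08 True [-0.044  -0.0795  0.0417] [ 0.21  0.94 -0.68]
-0.146 True [-0.0442 -0.1453  0.0418] [-0.21  0.81  0.2 ]
-0.21 True [-0.0444 -0.2093  0.0418] [-0.1  -0.72  0.55]
10.075
```

View pics/top1.png

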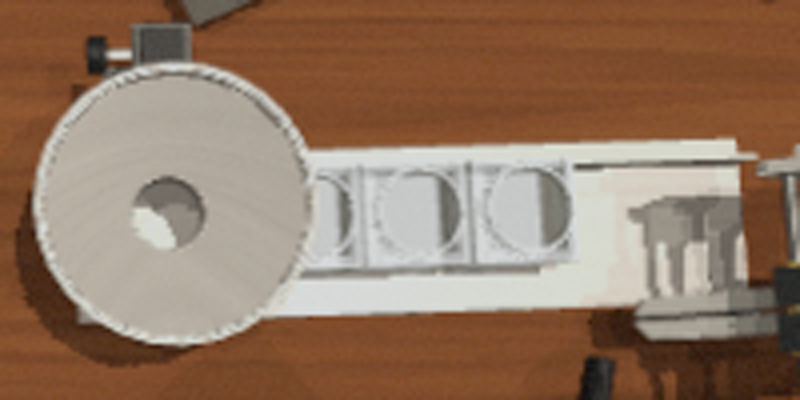

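View pics/scene1.png

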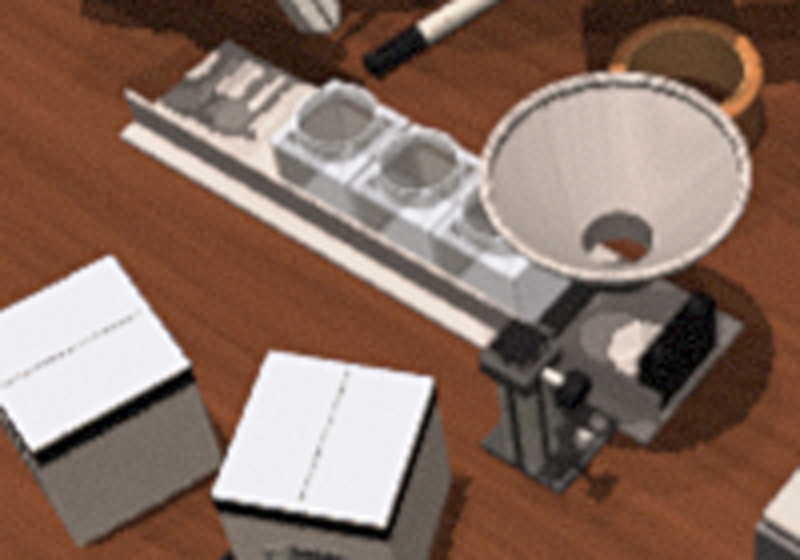

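The three jars now sit on the fence: the lower edges line up at row ~270 in the top view, and the contact readings match a jar face at -31 mm. Next is the end push.

```bash
python3 - <<'E'
from h import *
from bench import *
ctrl.move_straight(sw(.004,-.275,.030),.2)
h=ctrl.move_straight(sw(.006,-.150,.030),.045,f_stop=9)
p=RS.T@(read_tcp_pos()-S0); print(h,p.round(4),(RS.T@read_force()).round(2),read_clock())
for n in ("top","scene"):
    c=vision.read_camera(n)["img"][:,:,::-1]; c=c[150:250,300:500] if n=="top" else c[130:270,140:340]
    cv2.imwrite(f"pics/{n}2.png",cv2.resize(c,None,fx=4,fy=4,interpolation=cv2.INTER_CUBIC))
E
```

```text
True [ 0.0048 -0.1634  0.0294] [-0.3  -2.86  2.1 ] 12.9083
```

View pics/top2.png

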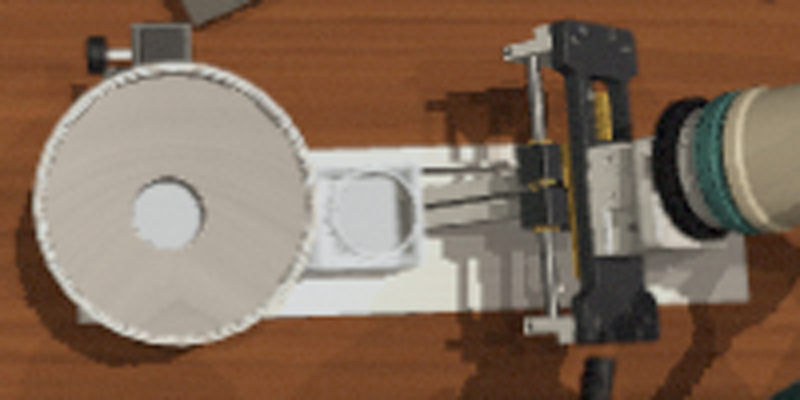

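View pics/scene2.png

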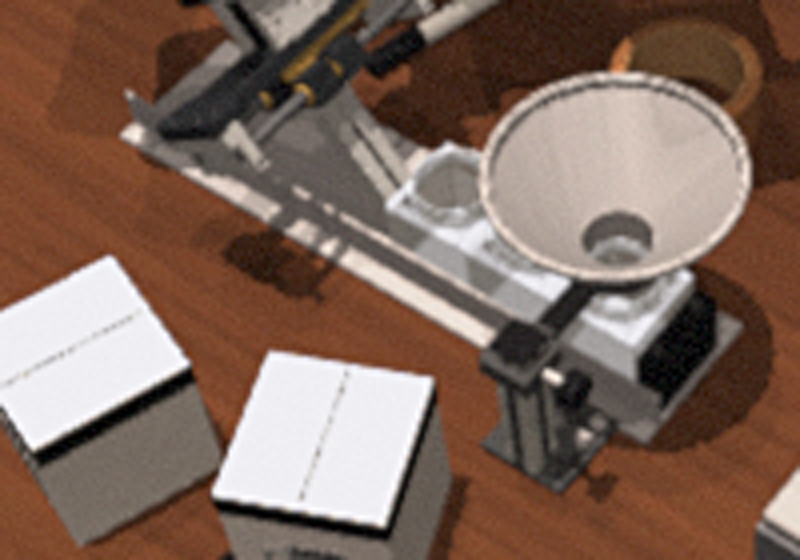

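```bash
python3 - <<'E'
from h import *
from bench import *
h=ctrl.move_straight(sw(.005,-.156,.0294),.02,f_stop=9)
p=RS.T@(read_tcp_pos()-S0); print(h,p.round(4),(RS.T@read_force()).round(2),read_clock())
ctrl.move_straight(sw(.005,-.20,.035),.1)
ctrl.move_straight(sw(.0,-.24,.15),.25)
ctrl.command_gripper(0.06)
# pregrasp above the scoop
p,q=scoop_pose(SO+[0,0,.14],SY,0)
ctrl.move_pose(sw(-.2,-.1,.30),quat(-ez,ex)) if False else None
ctrl.move_pose(p,q)
print(read_clock(),read_tcp_pos(),p)
for n in ("top","scene","wrist"):
    c=vision.read_camera(n)["img"][:,:,::-1]
    if n!="wrist":
        c=c[150:250,300:500] if n=="top" else c[130:270,140:340]
        c=cv2.resize(c,None,fx=4,fy=4,interpolation=cv2.INTER_CUBIC)
    cv2.imwrite(f"pics/{n}3.png",c)
E
```

```text
True [ 0.0048 -0.1635  0.0286] [-0.77 -2.78  1.33] 13.3
17.65 [0.48287017 0.37891324 0.23660263] [0.48220867 0.37984658 0.237     ]
```

View pics/top3.png

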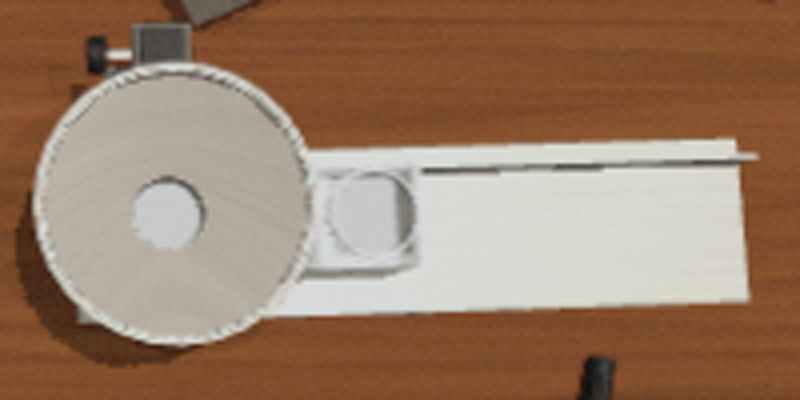

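View pics/wrist3.png

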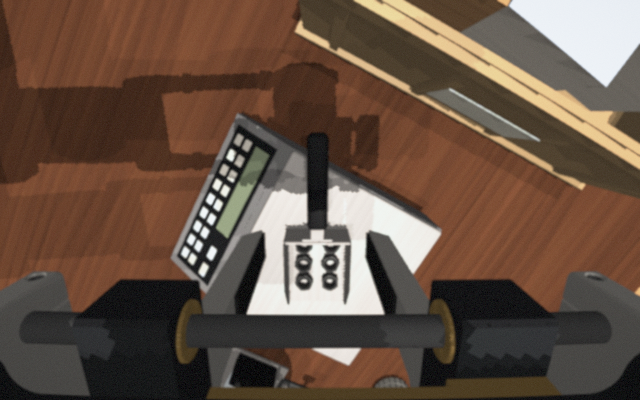

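View pics/scene3.png

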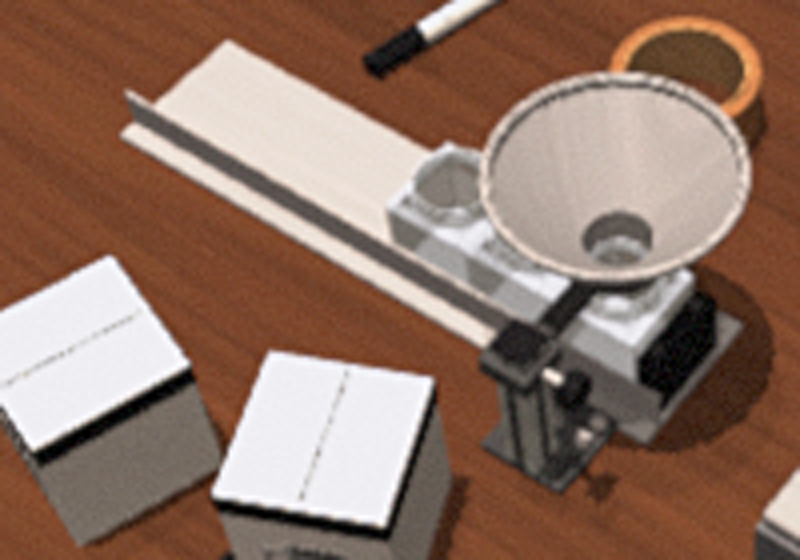

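```bash
python3 - <<'E'
from h import *
from bench import *
c=vision.read_camera("wrist"); im=c["img"].astype(int).sum(2)
pts=[]
for r in range(140,200,6):
    cols=[x for x in range(295,340) if im[r,x]<110]; pts.append(((cols[0]+cols[-1])/2,r)); print(r,cols[0],cols[-1])
P=onz(c,pts,.128)
R=Rn.from_euler('z',SY).as_matrix(); L=(P-SO)@R; print(L.round(4))
print("lip/back corners in scoop frame",((onz(c,[(288,240),(350,240)],.12)-SO)@R).round(4),((onz(c,[(288,301),(346,303)],.092)-SO)@R).round(4))
print("grip end",((onz(c,[(317,133)],.128)-SO)@R).round(4))
E
```

```text
140 302 328
146 304 328
152 308 328
158 308 328
164 308 327
170 308 326
176 308 326
182 308 326
188 308 326
194 309 325
[[-1.465e-01 -1.000e-03  4.800e-02]
 [-1.413e-01 -1.000e-04  4.800e-02]
 [-1.360e-01  1.700e-03  4.800e-02]
 [-1.306e-01  1.700e-03  4.800e-02]
 [-1.253e-01  1.200e-03  4.800e-02]
 [-1.198e-01  8.000e-04  4.800e-02]
 [-1.143e-01  8.000e-04  4.800e-02]
 [-1.088e-01  8.000e-04  4.800e-02]
 [-1.032e-01  8.000e-04  4.800e-02]
 [-9.760e-02  8.000e-04  4.800e-02]]
lip/back corners in scoop frame [[-0.049  -0.0277  0.04  ]
 [-0.0489  0.0333  0.04  ]] [[ 0.0373 -0.0321  0.012 ]
 [ 0.0401  0.0342  0.012 ]]
grip end [[-0.1525  0.0008  0.048 ]]
```

```bash
cat >> h.py <<'E'
SO=SO+Rn.from_euler('z',SY).as_matrix()@np.array([-.0015,.001,0])
E
python3 - <<'E'
from h import *
from bench import *
import json
p,q=scoop_pose(SO,SY,0)
ctrl.move_straight(p+[0,0,.06],.2,rotation=q)
ctrl.move_straight(p,.1,rotation=q)
print(read_tcp_pos()-p,read_force())
ctrl.command_gripper(0.0); print("w",read_grip_width())
g=read_tcp_pos(); json.dump([g.tolist(),list(map(float,read_eef_rot()))],open("grasp.json","w"))
f0=read_force()
ctrl.move_straight(p+[0,0,.02],.05)
print("dF",read_force()-f0,g-p,"w",read_grip_width())
ctrl.move_straight(p+[0,0,.12],.15)
print(read_clock())
for n in ("top","scene"):
    c=vision.read_camera(n)["img"][:,:,::-1]; c=c[120:290,140:310] if n=="top" else c[130:270,300:500]
    cv2.imwrite(f"pics/{n}4.png",cv2.resize(c,None,fx=3.5,fy=3.5,interpolation=cv2.INTER_CUBIC))
E
```

```text
[0.0006048  0.00036417 0.00080191] [-0.80587461 -0.74776667 -0.74365626]
w 0.019858379087653158
dF [-1.10644089 -0.37520061 -2.43940903] [1.49695109e-04 8.77393118e-05 9.17577471e-05] w 0.019894162469785127
21.2167
```

View pics/top4.png

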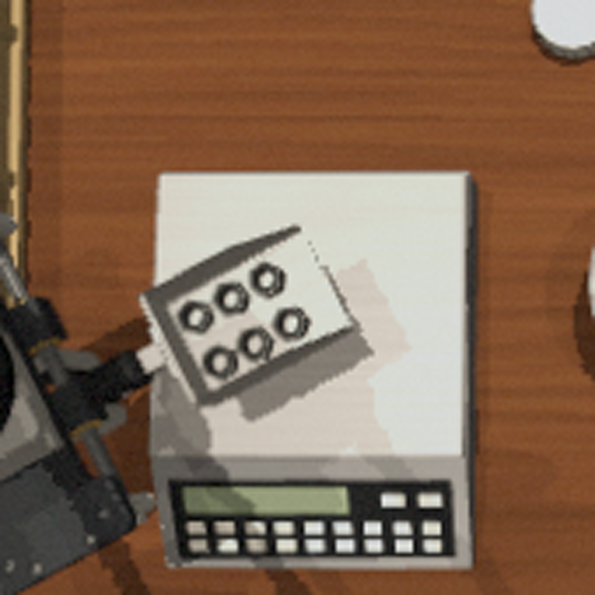

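View pics/scene4.png

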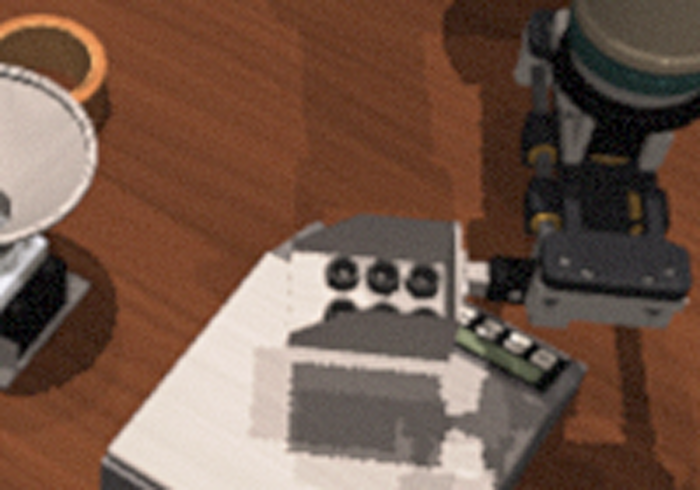

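```bash
python3 - <<'E'
from h import *
from bench import *
u=np.array([np.cos(SY),np.sin(SY),0]); lip=sw(0,0,.188)-.028*u
p,q=lip_pose(lip,SY,0)
ctrl.move_straight(p,.15,rotation=q)
print(read_clock(),read_tcp_pos()-p)
def snap(i):
    a=vision.read_camera("top")["img"][120:290,240:440,::-1]
    b=vision.read_camera("scene")["img"][100:270,220:420,::-1]
    cv2.imwrite(f"pics/pour{i}.png",cv2.resize(np.hstack([a,b]),None,fx=2,fy=2,interpolation=cv2.INTER_CUBIC))
snap(0)
for d in (10,15,20,25,30,35,40,45,48):
    ctrl.move_straight(*[lip_pose(lip,SY,np.radians(d))[0],.05],rotation=lip_pose(lip,SY,np.radians(d))[1])
    if d in (20,30): snap(d)
ctrl.dwell(1.0); snap(48); print(read_clock(),read_force())
E
```

```text
22.8 [1.59046649e-04 6.09953711e-04 4.44606251e-05]
27.8833 [-0.33117625  0.09143586 -2.16397164]
```

```bash
python3 -c "
import cv2,numpy as np
cv2.imwrite('pics/pall.png',cv2.resize(np.vstack([cv2.imread(f'pics/pour{i}.png') for i in (20,30)]),None,fx=.86,fy=.86))"
```

View pics/pall.png

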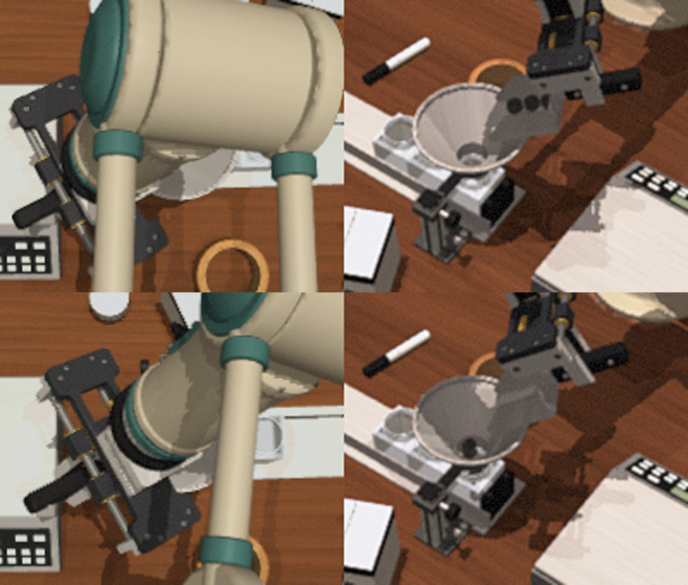

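View pics/pour48.png

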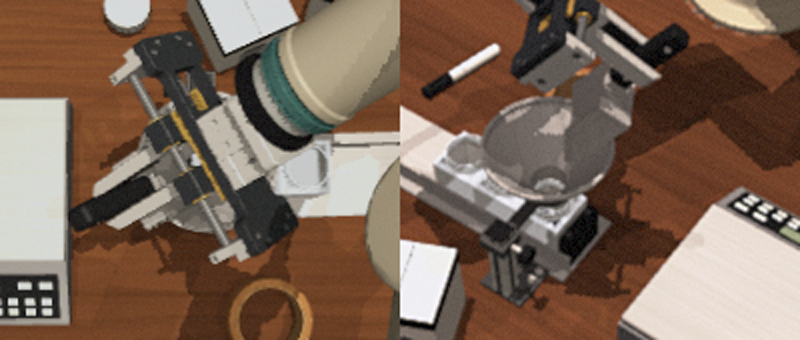

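At 30° the nuts are going down the spout. At 48° the funnel looks empty. I'll level the scoop and carry it back over the scale.

```bash
python3 - <<'E'
from h import *
from bench import *
u=np.array([np.cos(SY),np.sin(SY),0]); lip=sw(0,0,.188)-.028*u
for d,h in ((24,.0),(0,.0)):
    p,q=lip_pose(lip+[0,0,h],SY,np.radians(d)); ctrl.move_straight(p,.12,rotation=q)
p,q=scoop_pose(SO,SY,0)
ctrl.move_straight(p+[0,0,.12],.18,rotation=q)
print(read_clock(),read_force())
for n in ("top","scene"):
    c=vision.read_camera(n)["img"][:,:,::-1]
    cv2.imwrite(f"pics/{n}5.png",c)
a=cv2.imread("pics/top5.png"); b=cv2.imread("pics/scene5.png")
cv2.imwrite("pics/z5.png",cv2.resize(np.hstack([a[140:270,150:400]]),None,fx=3.2,fy=3.2,interpolation=cv2.INTER_CUBIC))
cv2.imwrite("pics/y5.png",cv2.resize(b[130:280,200:460],None,fx=3,fy=3,interpolation=cv2.INTER_CUBIC))
E
```

```text
30.425 [ 0.75072402 -0.26938452 -2.43285348]
```

View pics/z5.png

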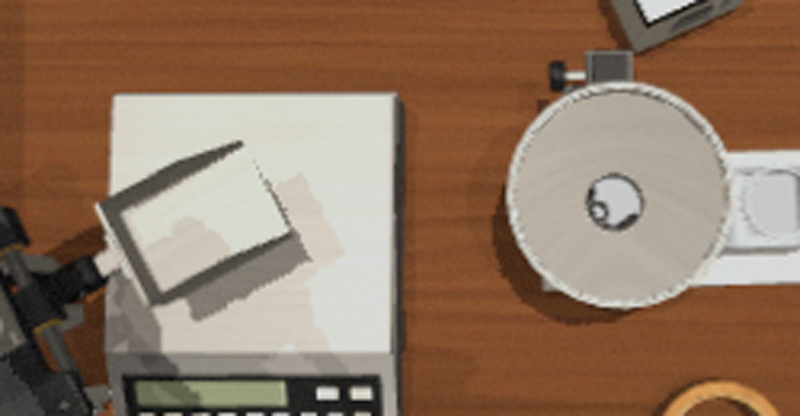

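View pics/y5.png

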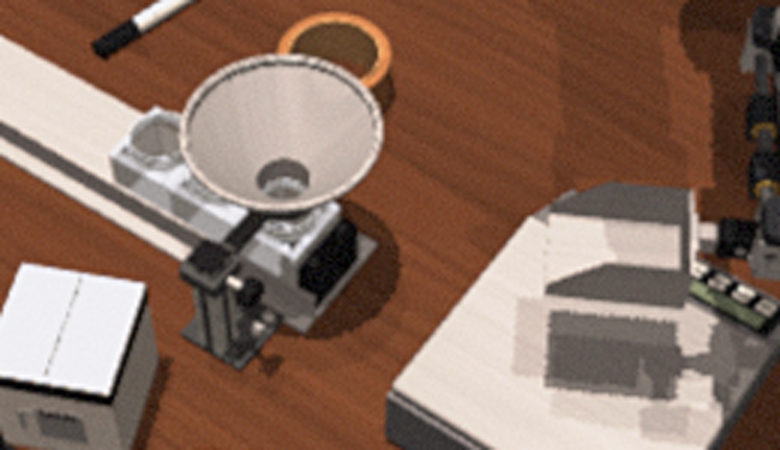

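Scoop empty, funnel clear, and nuts are visible through the spout in the jar. Setting the scoop down.

```bash
python3 - <<'E'
from h import *
from bench import *
p,q=scoop_pose(SO,SY,0)
ctrl.move_straight(p+[0,0,.02],.15,rotation=q)
ctrl.move_straight(p+[0,0,.006],.05,rotation=q)
ctrl.dwell(.3); f0=read_force()
h=ctrl.move_straight(p+[0,0,-.0008],.012,f_stop=2.0)
print(h,read_tcp_pos()-p,read_force()-f0)
ctrl.dwell(.2)
ctrl.command_gripper(0.045)
ctrl.dwell(.2)
ctrl.move_straight(p+[0,0,.05],.08)
ctrl.move_straight(p+[0,0,.2],.25)
print(read_clock())
for n in ("top","scene"):
    c=vision.read_camera(n)["img"][:,:,::-1]
    cv2.imwrite(f"pics/{n}6.png",c)
a=cv2.imread("pics/top6.png"); b=cv2.imread("pics/scene6.png")
cv2.imwrite("pics/z6.png",cv2.resize(a[120:300,150:500],None,fx=2.2,fy=2.2,interpolation=cv2.INTER_CUBIC))
cv2.imwrite("pics/y6.png",cv2.resize(b[110:310,120:480],None,fx=2.2,fy=2.2,interpolation=cv2.INTER_CUBIC))
E
```

```text
True [-1.21306682e-04  4.86519850e-05 -6.62278631e-05] [-1.25136538  0.67488335  5.84575502]
35.1167
```

View pics/z6.png

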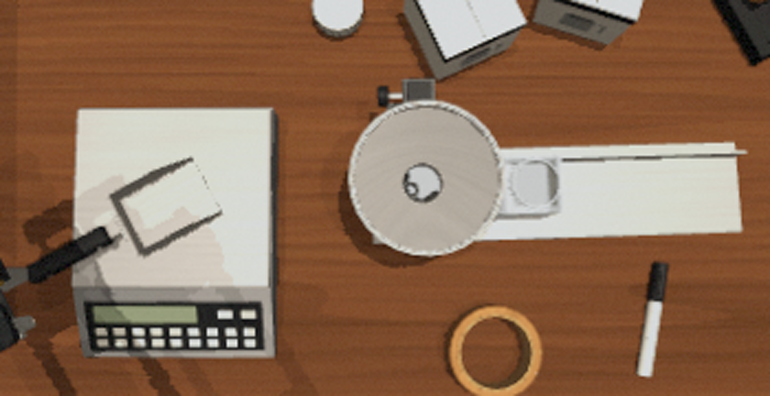

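View pics/y6.png

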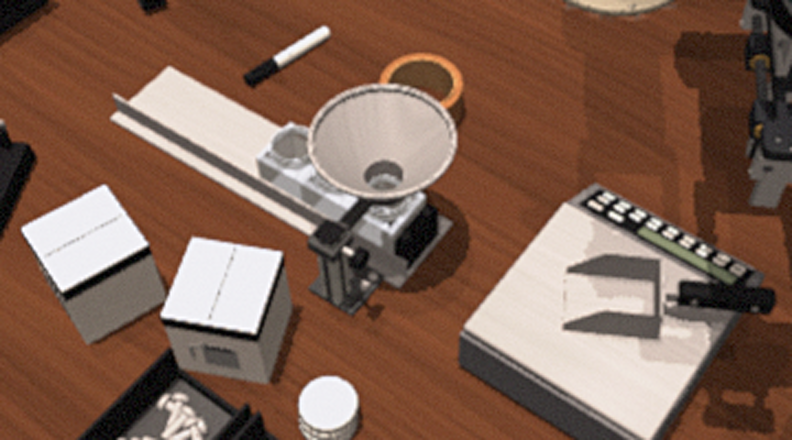

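```bash
python3 - <<'E'
from h import *
from bench import *
ctrl.move_pose(sw(0,-.075,.27),quat(-ez,ex))
c=vision.read_camera("wrist"); print(read_clock(),proj(c,[sw(0,0,.01)]),proj(c,[sw(0,0,.09)]))
u,v=proj(c,[sw(0,0,.05)])[0].astype(int); im=c["img"][:,:,::-1]
cv2.imwrite("pics/w7.png",im); y0=max(0,v-60);x0=max(0,u-60)
cv2.imwrite("pics/w7z.png",cv2.resize(im[y0:v+60,x0:u+60],None,fx=5,fy=5,interpolation=cv2.INTER_CUBIC))
E
```

```text
36.8417 [[315.16775753 114.05575159]] [[315.34829494 114.22429901]]
```

View pics/w7.png

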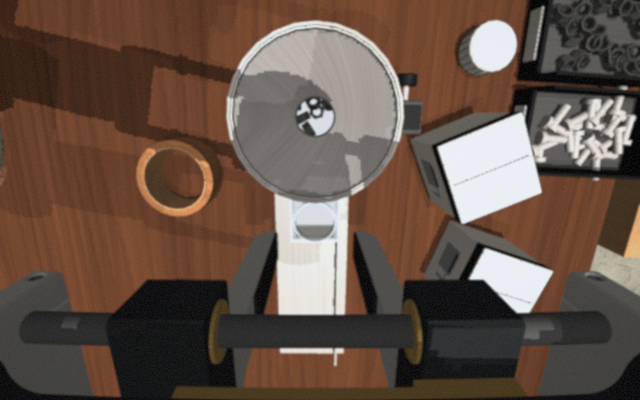

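View pics/w7z.png

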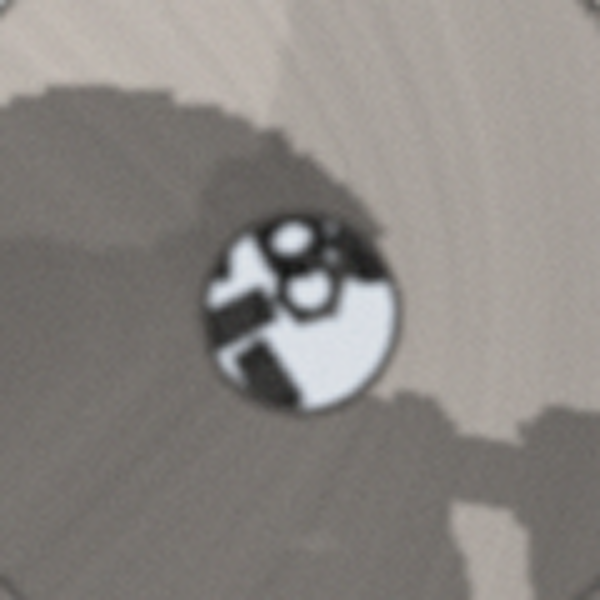

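The wrist view down the spout (around pixel 315,114) shows the spout clear and five or six nuts on the floor of jar1. The funnel is empty.

```bash
python3 -c "
from bench import *
ctrl.job_done(); print(read_clock())"
```

```text
the job is handed in; nothing more can be done
the job is handed in; nothing more can be done
```

The job is done and handed in at about 37 s of the 69 s allowed. All my checks passed, except that I couldn't count all six nuts one by one.

- **Jars:** I pressed each jar against the fence, then pushed the row from behind jar3 until it met the end stop. A second push moved it no further. The last pictures show the row closed, standing along the fence with jar1 under the spout.
- **Nuts:** I tipped the scoop slowly to 48° over the funnel and held it there. Afterwards the scoop, funnel and spout were empty, and no nut was visible on the bench or plate. Looking down the spout I could make out five or six nuts in jar1; the rest of the jar floor was hidden, so the full count comes from finding none elsewhere.
- **Scoop:** It was set back in its original place on the pan and looks flat. It touched down at the height it was picked up from, with a force change of about 6 N, a little over the 2 N at which the move was set to stop.
- **Other things on the bench:** The cartons, tape, marker and lids looked unmoved in the pictures. The arm ended clear, above the stand and touching nothing.

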